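# Timber blank from the tool chest to the drill stand

## Task

Pull open the top drawer of the tool chest, take out the timber blank that has the pencilled cross, and set it flat against the fence of the drill stand, slid along so that the cross sits right under the tip of the drill bit. Then push the drawer fully home. Take care not to knock the bit, leave the board on the chest and the paint tin where they are, and leave the other drawers shut and the other two pieces of timber in the drawer.

Things in the scene. Friction and masses are not known exactly. Their poses are not given: they have to be found in the camera images.
- chest: grey steel tool chest, 240 deep (x) x 340 wide (y) x 250 high, fixed to the bench, three drawers one above the other. It stands to the robot's left or right. Origin on the bench, midway across, 130 behind its front edge; its front looks along its own -x. Numbers given 'in the chest' are mm along its axes from this origin.
- top_drawer (a joint): opening in m along the chest's -x: 0 fully home, 0.20 its stop; may start ajar. About 3 N of friction, stays where left. Front panel 334 wide, z 170 to 244 in the chest, 16 thick, outer face at x -146 when home. Inside: plywood floor z 200, walls to z 225, x -130 to 95 (when home), y -145 to 145.
- top_handle (a point): middle of the top drawer's handle: level steel bar, 12 diameter, 130 long along the chest's y, at z 200, its axis 38 out from the front panel, on a 10 thick leg at 60 to either side of this point. The board on the chest overhangs the gap behind the bar, so it is reached from the front with a tilted tool.
- middle_drawer (a joint): opening of the middle drawer in m (0 shut): panel z 92 to 166 in the chest, a like handle at z 129; to stay shut.
- bottom_drawer (a joint): opening of the bottom drawer in m (0 shut): panel z 14 to 88 in the chest, a like handle at z 51; to stay shut.
- blank: pale timber blank 100 (x) x 34 (y) x 28 (z), 40 to 85 g, pencilled cross on its top. Origin at the centre of its underside. Lies loose on the top drawer's floor in the left, middle or right lane, long side roughly (0.2 rad) along the slide, the end by the cross (+x) to the rear, its plain end 9 to 45 from the front panel's inside.
- cross (a point): centre of the pencilled cross on the blank's top face: on its centre line, 25 from its +x end (x +25, z +28 in the blank).
- batten: bystander: plain pale batten 105 (x) x 22 x 22 in another lane of the drawer, along the slide. Origin at the centre of its underside.
- block: bystander: plain pale timber block 80 (x) x 44 (y) x 28 in the third lane of the drawer. Origin at the centre of its underside. The lanes are about 90 apart.
- board: bystander: brown timber board 250 (x) x 330 (y) x 30 lying loose on the chest, underside at z 250; its front edge overhangs the top drawer's front panel (when home) by about 22 to 28. Origin at the centre of its underside.
- drill_stand: column drill stand with a drill clamped in it, fixed to the bench, on the side away from the chest. Origin on the bench under its column (32 diameter, 520 high); front along its own -x. Base x -280 to 50, y -100 to 100 mm; on it a plywood spoil board, x -275 to -110, full width, top at z 40. Its arm, the drill's grip and the feed lever lie back of the bit, above z 240.
- fence (a point): middle of the foot of the fence's front face, on the spoil board at x -153, z 40 of the stand, 17 behind the bit's axis. The fence is a wooden strip along the stand's y, 10 high, 25 deep, 200 long. A pencil line square across the spoil board and over the fence, at y 0, runs under the bit's axis.
- drill_bit: fixed drill bit, 8 diameter, pointing down; axes as the stand's, origin at the tip: x -170, y 0, z 82 of the stand, 14 above the top of the blank lying there. Over it on the same axis: chuck, 40 diameter, from 53 above the tip; gearbox, 54 diameter, from 113; clamp collar and motor, 72 diameter, from 173 to 336 above the tip.
- paint_tin: bystander: paint tin of 87 diameter, 101 high, on the bench in front of the drill stand. Origin at the centre of its underside.

How it is judged:
By the outcome, as a careful person would: the job done as asked, in the order asked, and still so for the second after the job is handed in, with the robot touching nothing.
It also fails if it takes over 72 s, if anything falls off the work surface, if the arm or the gripper's body presses on something with over 40 N, if the wrist force passes 120 N, or if a joint passes its speed limit or range.

## Robot

A 6-joint arm with a two-finger parallel gripper is mounted at the origin on the work surface. World frame = base frame: x ahead of the robot, y to its left, z up, the work surface at z = 0. Lengths are in m, angles in rad, forces in N, time in s.
With the tool pointing down it reaches from about 0.35 to 0.975 m from the base axis. Payload 4.9 kg.
Tool frame: the origin (TCP) lies midway between the tips of the shut fingers; the grasp point (between the pads) lies 19 mm behind it (ctrl.hold_point_z is the distance from the TCP to the grasp point, in m); z points along the fingers, y is the line along which they close (so a half turn about z gives the same grasp; the last joint's range is limited). The gripper opens to 85 mm and grips with 20 to 120 N. Pads are 22 mm wide; open, the fingers measure 114 mm over their backs; the gripper's body (76 mm by 85 mm) begins 54 mm behind the grasp point. The pads swing forward as they close: fully open they stand 13 mm farther back than shut.
Start: joints at [1.06, 0.053, 1.613, -0, 1.476, -0.119], TCP at [0.239, 0.578, 0.231] pointing down, gripper open.
Joint ranges: [-3.01, 3.01], [-1.01, 2.22], [0.06, 2.58], [-1.02, 4.17], [0.09, 2.62], [-3.14, 3.14]. Speed limits (rad/s): [2.57, 2.57, 3.14, 3.14, 3.14, 3.14].

## Interface

Orientations are given as a rotation vector (axis times angle).
In Python, from station import status, viewer, finish_job, ctrl gives the robot as it stands.
- The arm moves only by the shell command python3 -m jog 'ROWS' [FORCE]. ROWS is JSON, a list of rows, each a list of 7 numbers: the turn, a rotation vector about the tool's x, y, z each as a share of 5 degrees, from -1 to 1, then the shift along the tool's x, y, z each as a share of 30 mm, from -1 to 1, then the opening, from -1 (shut) to 1 (fully open). A call has 1 to 5 rows; each row shifts and turns the commanded pose from where the row before left it, along the tool's axes as they then stand; what a row does not reach is not made up. A row lasts 1/8 s, in which the tool goes at most 62.5 mm and 10.7 degrees, less where a joint would pass 70% of its speed; a pose out of reach is approached as far as the arm can. A call with a number of a shift or a turn outside -1 to 1 is refused whole. A call with a gripper value outside its range is refused whole. The fingers move at their own pace and stop on an object; FORCE is the grip in N (left out, the last holds). Time passes only in rows, so rows that do not move let the fingers close. It gives the time, the measured TCP pose, the force, the opening and the grip force at its end, in the units of the state.
- status.get_obs(): the state, without advancing time (a new reading comes with each control period).
- viewer.get_image(name): name is "side" or "top" or "wrist"; returns a dict with "img" (384x512x3 uint8, red, green, blue), "fovy" (degrees; the focal length in pixels is half the picture's height over the tangent of half this angle, whatever the lens; pixels are square), "cx", "cy" (the principal point, pixels), "distortion" ([k1, k2, p1, p2, k3] as OpenCV has them; the pictures are not rectified), "rvec" (rotation vector, rad) and "tvec" (3), from world to camera coordinates, as OpenCV has them. Camera axes: x right, y down, z forward; pixel columns grow to the right and rows downward; lengths in m; the calibration is good to about 2 mm. A picture is of the moment at which its call begins. There is no depth.
- finish_job(): hands the job in; it is judged then, once.
The state is a dict: "t": time; "q": joint angles; "dq": joint speeds; "effort": joint torques, N m; "tool_pos": TCP position; "tool_rot": TCP orientation; "contact_force": force on the tool from outside, world axes, zero at the start; "wrist_torque": the same for the moment, N m; "opening": finger opening in m; "grip_force": force on a finger pad.
Only numpy, scipy, OpenCV 4.12 (cv2) and the standard library are available. Lean on these libraries where they do the work, as an engineer would, in place of code of your own. Each camera call takes 0.05 s, during which the arm holds its last target. There are 200 camera calls.

## Working session

There is one attempt and no reset: what is moved stays moved. The work goes in short steps, Python scripts to look and compute and a shell command to move; the robot and the scene stay as the last step left them, time stands still between calls to the robot, and variables do not carry over. Pictures are saved under pics/ and viewed, at most 10 in all, crops included, and the job is handed in when it is done.

```bash
mkdir -p pics; ls
cat > h.py <<'E'
import numpy as np, cv2, sys
from station import status, viewer, finish_job, ctrl
from scipy.spatial.transform import Rotation as R
def cam(n):
    d=viewer.get_image(n); h,w=d['img'].shape[:2]
    f=h/2/np.tan(np.radians(d['fovy'])/2)
    d['K']=np.array([[f,0,d['cx']],[0,f,d['cy']],[0,0,1.]]); d['D']=np.array(d['distortion'],float)
    d['Rm']=cv2.Rodrigues(np.array(d['rvec'],float))[0]; d['t']=np.array(d['tvec'],float); d['c']=-d['Rm'].T@d['t']
    return d
def save(d,n): cv2.imwrite('pics/'+n,d['img'][:,:,::-1])
def ray(d,uv):
    p=cv2.undistortPoints(np.array(uv,float).reshape(-1,1,2),d['K'],d['D']).reshape(-1,2)
    return np.c_[p,np.ones(len(p))]@d['Rm']
def onz(d,uv,z):
    r=ray(d,uv); return d['c']+r*((z-d['c'][2])/r[:,2])[:,None]
def proj(d,P): return cv2.projectPoints(np.array(P,float).reshape(-1,1,3),np.array(d['rvec'],float),d['t'],d['K'],d['D'])[0].reshape(-1,2)
def st():
    o=status.get_obs(); return np.array(o['tool_pos']),R.from_rotvec(o['tool_rot']),o
E
python3 - <<'E'
from h import *
np.set_printoptions(precision=3,suppress=True)
a=cam('top');b=cam('side');
for d in(a,b): print(d['c'],d['Rm'][2],d['K'][0,0],d['D'])
cv2.imwrite('pics/a.png',a['img'][:,:,::-1]);cv2.imwrite('pics/b.png',b['img'][:,:,::-1])
p,r,o=st();print(p,r.as_matrix(),ctrl.hold_point_z,o)
E
```

```text
pics
[ 0.389 -0.022  1.367] [ 0.158  0.03  -0.987] 433.863082443525 [-0.081  0.     0.     0.     0.   ]
[ 0.569 -0.288  0.959] [-0.016  0.335 -0.942] 366.34224691772306 [0.026 0.    0.    0.    0.   ]
[0.238 0.577 0.23 ] [[-0.924  0.382 -0.001]
 [ 0.382  0.924 -0.002]
 [ 0.    -0.002 -1.   ]] 0.0187 {'t': 0.1, 'q': array([ 1.06 ,  0.053,  1.614,  0.   ,  1.476, -0.119]), 'dq': array([-0.   , -0.004, -0.002, -0.001,  0.002, -0.001]), 'effort': array([  0.001, -39.49 , -37.136,  -0.   ,   0.004,  -0.   ]), 'tool_pos': array([0.238, 0.577, 0.23 ]), 'tool_rot': array([-0.611, -3.081,  0.003]), 'contact_force': array([-0.029,  0.535, -0.951]), 'wrist_torque': array([-0.022, -0.031, -0.035]), 'grip_force': 0.0, 'opening': 0.08567526040700575}
```

View pics/a.png

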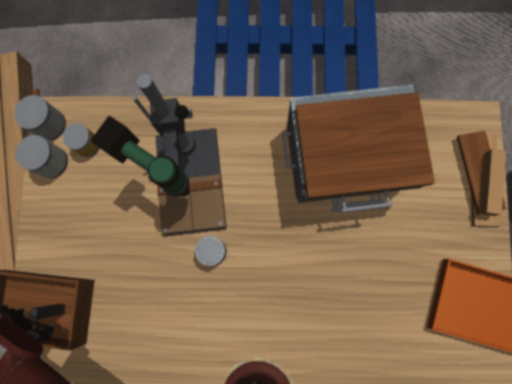

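View pics/b.png

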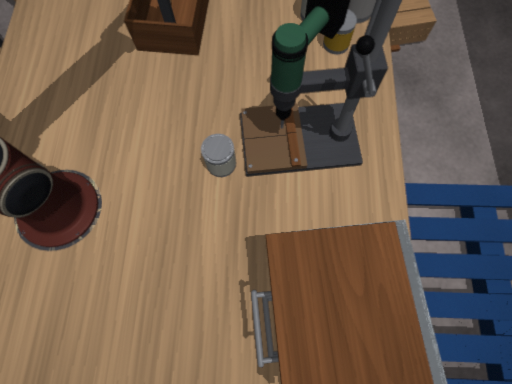

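The top view shows the chest at the lower right, with the board on it (corners at about (296,100), (418,90), (432,185), (305,198)) and the top handle at about (335-390, 203). The drill stand is at about (190,185) and the tin at (210,250). In the side view the handle is at (255-270, 292-362), the fence at (295,143) and the tin at (218,155).

Run:
```python
import cv2,numpy as np
a=cv2.imread('pics/a.png');b=cv2.imread('pics/b.png')
def c(i,x,y,w=100,h=75): return cv2.resize(i[y:y+h,x:x+w],(400,300),interpolation=cv2.INTER_CUBIC)
m=np.vstack([np.hstack([c(a,310,150),c(b,230,230,200,150)]),np.hstack([c(a,145,170),c(b,232,80,140,105)])])
cv2.imwrite('pics/m1.png',m)
```

```text
(no output)
```

View pics/m1.png

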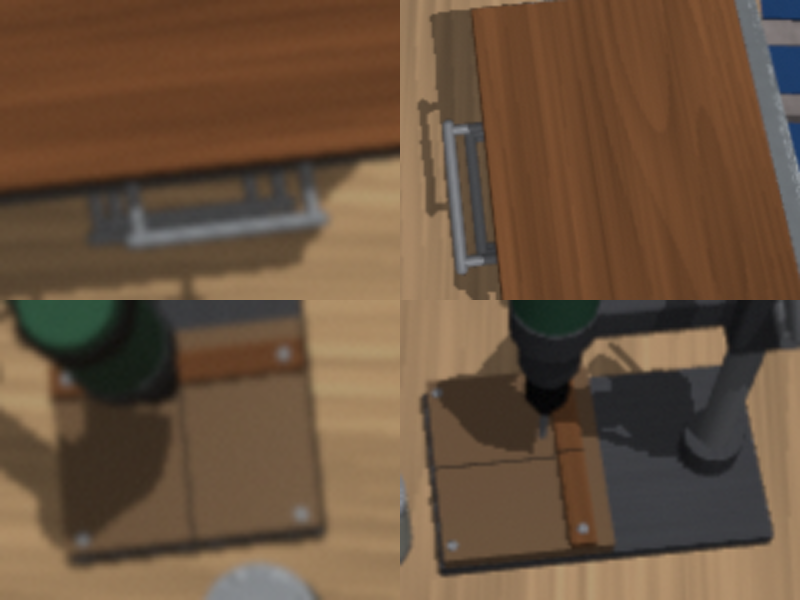

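The handle bar ends are at about (342.5,210) and (391,204.5) in the top view and (253.5,291) and (261,365) in the side view. The spoil-board front corners, the pencil line and the bit tip are clear in the side view, with the tip at about (282,127).

Run:
```python
from h import *
np.set_printoptions(precision=4,suppress=True)
a=cam('top');b=cam('side')
def tri(u,v):
    A=[];B=[]
    for d,p in((a,u),(b,v)):
        r=ray(d,[p])[0]; r/=np.linalg.norm(r);M=np.eye(3)-np.outer(r,r);A.append(M);B.append(M@d['c'])
    x=np.linalg.lstsq(np.vstack(A),np.hstack(B),rcond=None)[0]
    return x, proj(a,x)-u, proj(b,x)-v
L=tri((342.2,209.7),(253,290.5));Rr=tri((391,204.2),(260.7,364.7))
print(L,Rr,np.linalg.norm(L[0]-Rr[0]))
for d,p in((a,[(342.2,209.7),(391,204.2)]),(b,[(253,290.5),(260.7,364.7)])):
    q=onz(d,p,0.2);e=q[0]-q[1];print('handle z.2',q,np.linalg.norm(e),np.degrees(np.arctan2(-e[0],e[1])))
print('board top', onz(a,[(296,100),(418,90),(432,185),(305,198)],.28))
print('spoil front top',onz(a,[(162.3,233),(225.3,226.5)],.04))
print('spoil front side',onz(b,[(241.5,109),(247,174.5)],.04))
print('pencil side',onz(b,[(246,138.5),(286.3,135)],.04),'top',onz(a,[(190,193.7+0),(192.5,230)],.04))
print('fence foot line side',onz(b,[(290,155),(286.5,120)],.04),)
print('tip',onz(b,[(282,127)],.082))
print('tin top', onz(a,[(209.5,248)],.101),onz(b,[(217,149)],.101))
```

```text
(array([ 0.5475, -0.2216,  0.2035]), array([[-0.0982, -0.155 ]]), array([[-0.2126,  0.1299]])) (array([ 0.5664, -0.3566,  0.1943]), array([[-0.2547, -0.3079]]), array([[-0.4584,  0.3738]])) 0.1366933419869761
handle z.2 [[ 0.5475 -0.2224  0.2   ]
 [ 0.5647 -0.3557  0.2   ]] 0.1343573148447176 7.32953761896525
handle z.2 [[ 0.5478 -0.221   0.2   ]
 [ 0.5672 -0.3555  0.2   ]] 0.13587232907268754 8.226239935938409
board top [[ 0.8269 -0.091   0.28  ]
 [ 0.8612 -0.4163  0.28  ]
 [ 0.6039 -0.4403  0.28  ]
 [ 0.5651 -0.1147  0.28  ]]
spoil front top [[0.4874 0.3039 0.04  ]
 [0.5113 0.109  0.04  ]]
spoil front side [[0.4912 0.3042 0.04  ]
 [0.5157 0.0987 0.04  ]]
pencil side [[0.5083 0.2085 0.04  ]
 [0.6218 0.2226 0.04  ]] top [[0.6118 0.2228 0.04  ]
 [0.4985 0.2101 0.04  ]]
fence foot line side [[0.6324 0.1604 0.04  ]
 [0.622  0.271  0.04  ]]
tip [[0.6075 0.2234 0.082 ]]
tin top [[0.4419 0.1474 0.101 ]] [[0.4381 0.1428 0.101 ]]
```

```bash
cat >> h.py <<'E'
def go(P,Rt):
    "delta to target: rotation in tool frame /5deg, shift in tool axes /30mm"
    p,r,o=st(); rv=np.degrees((r.inv()*Rt).as_rotvec())/5; s=r.inv().apply(np.array(P)-p)/.03; s2=Rt.inv().apply(np.array(P)-p)/.03
    print('t',round(o['t'],2),'pos',p.round(4),'turn',rv.round(2),'shift(now)',s.round(2),'shift(after turn)',s2.round(2),'F',np.round(o['contact_force'],1),'open',round(o['opening'],4),'grip',round(o['grip_force'],1))
def tool(yyaw,alpha=0):
    "tool y horizontal heading yyaw(rad); z down tilted alpha(rad) toward y"
    y=np.array([np.cos(yyaw),np.sin(yyaw),0]);z=np.array([0,0,-1.]);x=np.cross(y,z)
    return R.from_matrix(np.c_[x,y,z])*R.from_rotvec([-alpha,0,0])
CH=0.136; CX=np.array([np.cos(CH),np.sin(CH),0]); CY=np.array([-np.sin(CH),np.cos(CH),0])
H=np.array([.5567,-.2888,.2])
E
J="python3 -m jog"
$J '[[0,0,1,0,0,-1,0],[0,0,1,0,0,-1,0],[0,0,1,0,0,-1,0],[0,0,1,0,0,-1,0],[0,0,1,0,0,0,0]]' 30
$J '[[0,0,1,0,0,0,0],[0,0,1,0,0,0,0],[0,0,1,0,0,0,0],[0,0,1,0,0,0,0],[0,0,1,0,0,0,0]]'
$J '[[0,0,1,0,0,0,0],[0,0,0.9,0,0,0,0],[0,0,0,-0.5,0,0,0],[0,0,0,-1,0.1,0,0],[0,0,0,-1,0.1,0,0]]'
python3 -c "
from h import *
go(H-.1*CX+[0,0,.14],tool(CH))"
```

```text
t: 0.82
tool_pos: [0.2391, 0.5785, 0.3552]
tool_rot: [1.268, 2.874, 0.009]
contact_force: [0.1, -0.8, -1.2]
opening: 0.0427
grip_force: 0.0
t: 1.45
tool_pos: [0.2386, 0.5775, 0.3509]
tool_rot: [1.86, 2.532, -0.001]
contact_force: [0.3, -0.7, 0.1]
opening: 0.0425
grip_force: 0.0
t: 2.08
tool_pos: [0.2552, 0.5027, 0.3511]
tool_rot: [2.058, 2.373, -0.001]
contact_force: [0.4, 0.0, 0.1]
opening: 0.0424
grip_force: 0.0
t 2.08 pos [0.2552 0.5027 0.3511] turn [-0.    0.01  0.07] shift(now) [-27.52   2.88   0.39] shift(after turn) [-27.5    3.05   0.37] F [0.4 0.  0.1] open 0.0424 grip 0.0
```

```bash
J="python3 -m jog"
$J '[[0,0,0,-1,0.15,0,0],[0,0,0,-1,0.15,0,0],[0,0,0,-1,0.15,0,0],[0,0,0,-1,0.15,0,0],[0,0,0,-1,0.15,0,0]]' |head -2
$J '[[0,0,0,-1,0.15,0,0],[0,0,0,-1,0.15,0,0],[0,0,0,-1,0.15,0,0],[0,0,0,-1,0.15,0,0],[0,0,0,-1,0.15,0,0]]' |head -2
$J '[[0,0,0,-1,0.15,0,0],[0,0,0,-1,0.15,0,0],[0,0,0,-1,0.15,0,0],[0,0,0,-1,0.15,0,0],[0,0,0,-1,0.15,0,0]]' |head -2
$J '[[0,0,0,-1,0.15,0,0],[0,0,0,-1,0.15,0,0],[0,0,0,-1,0.15,0,0],[0,0,0,-1,0.15,0,0],[0,0,0,-1,0.15,0,0]]' |head -2
$J '[[-1,0,0,-1,0,0,0],[-1,0,0,-1,0,0,0],[-1,0,0,-1,0,0,0],[-1,0,0,-1,0,0,0],[-1,0,0,-1,0,0,0]]' |head -2
$J '[[-1,0,0,-1,0,0,0],[-1,0,0,-1,0,0,0],[0,0,0,-0.4,0,0,0],[0,0,0,0,0,0,0]]' |head -2
python3 -c "
from h import *
T=tool(CH,np.radians(35)); z=T.as_matrix()[:,2]
go(H+.015*z-.08*z,T)
go(H+.015*z,T)
a=cam('top');b=cam('side')
c=lambda i,x,y:cv2.resize(i['img'][y:y+150,x:x+200],(400,300))
cv2.imwrite('pics/m2.png',np.hstack([c(a,280,120),c(b,190,230)])[:,:,::-1])
"
```

```text
t: 2.7
tool_pos: [0.2983, 0.3571, 0.3512]
t: 3.32
tool_pos: [0.3414, 0.2119, 0.3511]
t: 3.95
tool_pos: [0.3845, 0.0667, 0.3511]
t: 4.58
tool_pos: [0.4277, -0.0785, 0.3512]
t: 5.2
tool_pos: [0.4485, -0.2267, 0.3514]
t: 5.7
tool_pos: [0.4591, -0.2972, 0.3513]
t 5.7 pos [ 0.4591 -0.2972  0.3513] turn [-0.01 -0.03  0.04] shift(now) [-0.17 -0.22  3.84] shift(after turn) [-0.16 -0.22  3.84] F [ 0.2 -0.4  0.2] open 0.0426 grip 0.0
t 5.7 pos [ 0.4591 -0.2972  0.3513] turn [-0.01 -0.03  0.04] shift(now) [-0.18 -0.21  6.5 ] shift(after turn) [-0.16 -0.22  6.5 ] F [ 0.2 -0.4  0.2] open 0.0426 grip 0.0
```

View pics/m2.png

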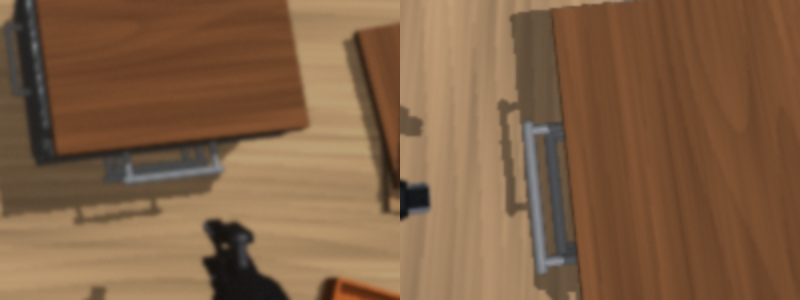

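The gripper is tilted in front of the handle's middle, with the fingertips near (245,225) in the left crop and the bar clear ahead. I'm going in along the tool axis and closing.

```bash
J="python3 -m jog"
$J '[[0,0,0,-0.1,-0.1,1,0],[0,0,0,-0.1,-0.1,1,0],[0,0,0,0,0,1,0],[0,0,0,0,0,1,0],[0,0,0,0,0,1,0]]' |head -4
$J '[[0,0,0,0,0,1,0],[0,0,0,0,0,0.5,0],[0,0,0,0,0,0,-1],[0,0,0,0,0,0,-1],[0,0,0,0,0,0,-1]]' 40
$J '[[0,0,0,0,0,0,-1],[0,0,0,0,0,0,-1]]'
python3 -c "
from h import *
T=tool(CH,np.radians(35)); z=T.as_matrix()[:,2]
go(H+.015*z,T); go(H+.015*z-.19*CX,T)"
```

```text
t: 6.42
tool_pos: [0.5417, -0.2902, 0.2251]
tool_rot: [1.747, 2.018, 0.636]
contact_force: [0.1, 0.5, -0.6]
t: 7.05
tool_pos: [0.5658, -0.2879, 0.1887]
tool_rot: [1.751, 2.016, 0.636]
contact_force: [-0.4, 2.1, -0.7]
opening: 0.0102
grip_force: 39.0
t: 7.3
tool_pos: [0.5659, -0.2879, 0.1886]
tool_rot: [1.751, 2.016, 0.636]
contact_force: [-3.0, 3.1, 0.3]
opening: 0.0104
grip_force: 39.4
t 7.3 pos [ 0.5659 -0.2879  0.1886] turn [ 0.   -0.04  0.04] shift(now) [ 0.01 -0.03  0.01] shift(after turn) [ 0.01 -0.03  0.01] F [-3.   3.1  0.3] open 0.0104 grip 39.4
t 7.3 pos [ 0.5659 -0.2879  0.1886] turn [ 0.   -0.04  0.04] shift(now) [ 0.04 -5.22 -3.62] shift(after turn) [ 0.01 -5.22 -3.62] F [-3.   3.1  0.3] open 0.0104 grip 39.4
```

```bash
J="python3 -m jog"
$J '[[0,0,0,0,-0.41,-0.285,-1],[0,0,0,0,-0.57,-0.4,-1],[0,0,0,0,-0.57,-0.4,-1],[0,0,0,0,-0.57,-0.4,-1],[0,0,0,0,-0.57,-0.4,-1]]'
$J '[[0,0,0,0,-0.57,-0.4,-1],[0,0,0,0,-0.57,-0.4,-1],[0,0,0,0,-0.57,-0.4,-1],[0,0,0,0,-0.25,-0.17,-1],[0,0,0,0,0,0,-1]]'
python3 -c "
from h import *
T=tool(CH,np.radians(35)); z=T.as_matrix()[:,2]
go(H+.015*z-.185*CX,T);print(st()[2]['q'])"
```

```text
t: 7.92
tool_pos: [0.4678, -0.3014, 0.1887]
tool_rot: [1.75, 2.015, 0.638]
contact_force: [2.8, 4.7, 0.1]
opening: 0.0103
grip_force: 41.1
t: 8.55
tool_pos: [0.3963, -0.3112, 0.1886]
tool_rot: [1.751, 2.017, 0.637]
contact_force: [-3.6, 6.3, 3.5]
opening: 0.0103
grip_force: 41.8
t 8.55 pos [ 0.3963 -0.3112  0.1886] turn [ 0.   -0.05  0.04] shift(now) [ 0.02 -0.41 -0.25] shift(after turn) [ 0.02 -0.41 -0.25] F [-3.6  6.3  3.5] open 0.0103 grip 41.8
[-1.13459124 -0.43064273  2.18935729  0.61723379  1.24976598 -1.43588353]
```

```bash
J="python3 -m jog"
$J '[[0,0,0,0,-0.15,-0.1,-1],[0,0,0,0,-0.15,-0.1,-1],[0,0,0,0,0,0,-1],[0,0,0,0,0,0,0],[0,0,0,0,0,0,0]]'
$J '[[0,0,0,0,0,0,0],[0,0,0,0,0,-0.7,0],[0,0,0,0,0,-1,0],[0,0,0,0,0,-1,0],[0,0,0,0,0,-1,0]]'
$J '[[1,0,0,0,0,-1,0],[1,0,0,0,0,-1,0],[1,0,0,0,0,-1,0],[1,0,0,0,0,0,0],[1,0,0,0,0,0,0]]'
$J '[[1,0,0,0,0,0,0],[1,0,0,0,0,0,0],[0,0,0,0,0,0,0]]'
python3 -c "
from h import *
go([.45,-.3,.35],tool(CH))
a=cam('top');b=cam('side');w=cam('wrist')
c=lambda i,x,y,k=1:cv2.resize(i['img'][y:y+150*k,x:x+200*k],(400,300),interpolation=cv2.INTER_CUBIC)
np.savez('v3.npz',a=a['img'],b=b['img'])
cv2.imwrite('pics/m3.png',np.vstack([np.hstack([c(a,280,130),c(b,190,230)]),np.hstack([cv2.resize(w['img'],(400,300)),c(a,180,100,1)])])[:,:,::-1])
"
```

```text
t: 9.18
tool_pos: [0.3863, -0.3142, 0.1885]
tool_rot: [1.75, 2.015, 0.633]
contact_force: [0.7, 0.9, -0.1]
opening: 0.0431
grip_force: 0.0
t: 9.8
tool_pos: [0.323, -0.3226, 0.2797]
tool_rot: [1.751, 2.016, 0.634]
contact_force: [0.2, 0.3, 0.3]
opening: 0.0426
grip_force: 0.0
t: 10.42
tool_pos: [0.279, -0.3292, 0.3577]
tool_rot: [1.982, 2.28, 0.194]
contact_force: [-0.5, -0.7, -0.5]
opening: 0.0425
grip_force: 0.0
t: 10.8
tool_pos: [0.2801, -0.3285, 0.3565]
tool_rot: [2.057, 2.374, 0.001]
contact_force: [0.9, -0.2, -0.7]
opening: 0.0426
grip_force: 0.0
t 10.8 pos [ 0.2801 -0.3285  0.3565] turn [ 0.01 -0.    0.08] shift(now) [0.13 5.74 0.22] shift(after turn) [0.17 5.74 0.22] F [ 0.9 -0.2 -0.7] open 0.0426 grip 0.0
```

View pics/m3.png

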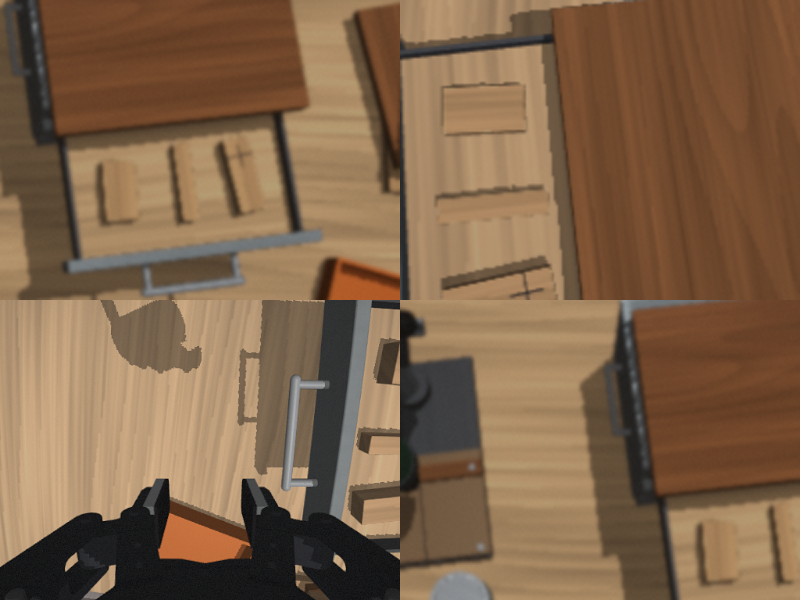

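The drawer is open. The blank with the cross lies in the right lane, with the cross at about (400,206) in the top view and (253,376) in the side view. The batten is in the middle lane and the block in the left. I need one zoom to get the blank's heading.

```bash
python3 -c "
import numpy as np,cv2
d=np.load('v3.npz');a=d['a'][192:242,378:428];b=d['b'][344:384,206:276]
cv2.imwrite('pics/m4.png',np.vstack([np.pad(cv2.resize(a,(400,400),interpolation=2),((0,0),(0,160),(0,0))),cv2.resize(b,(560,320),interpolation=2)])[:600,:,::-1])"
```

```text
(no output)
```

View pics/m4.png

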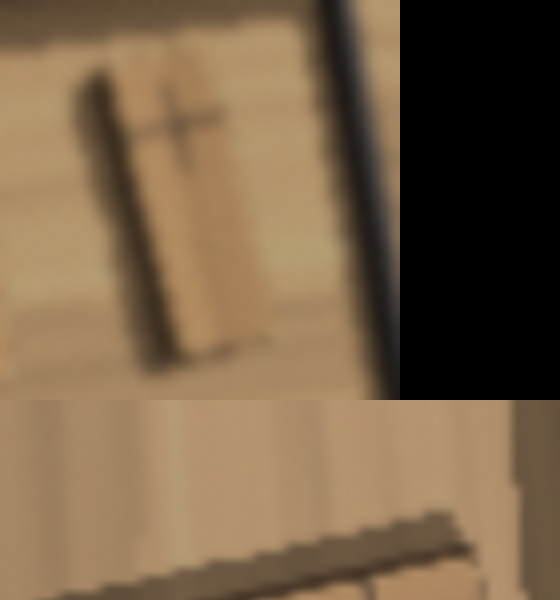

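```bash
python3 -c "
from h import *
a=cam('top');b=cam('side')
p=onz(a,[(400.06,206.8),(405.8,234.8),(391.1,200.4),(400.4,236)],.228);print(p.round(4))
s=onz(b,[(253.2,376.2)],.228);print('side cross',s.round(4))
d=p[0]-p[1];print('cross-end',np.linalg.norm(d),'yaw',np.arctan2(d[1],d[0]))
d=p[2]-p[3];print('edge',np.linalg.norm(d),'yaw',np.arctan2(d[1],d[0]))
f=onz(a,[(340.5,263.5),(390,257)],.2)
print('drawer bar',f.round(4))
# board front edge
e=onz(a,[(308,197.5),(432,184)],.28);print('board front',e.round(4))
"
```

```text
[[ 0.5538 -0.3717  0.228 ]
 [ 0.4797 -0.3847  0.228 ]
 [ 0.5707 -0.3482  0.228 ]
 [ 0.4764 -0.3703  0.228 ]]
side cross [[ 0.5544 -0.372   0.228 ]]
cross-end 0.0752394228666505 yaw 0.17403179718166245
edge 0.0968110726170376 yaw 0.2301192809410044
drawer bar [[ 0.403  -0.2167  0.2   ]
 [ 0.422  -0.3494  0.2   ]]
board front [[ 0.5665 -0.1223  0.28  ]
 [ 0.6065 -0.4404  0.28  ]]
```

```bash
J="python3 -m jog"
$J '[[0,0,1,0,0,0,0.22],[0,0,1,0,0,0,0.22],[0,0,1,0,0,0,0.22],[0,0,1,0,0,0,0.22],[0,0,1,0,0,0,0.22]]' >/dev/null
$J '[[0,0,1,0,0,0,0.22],[0,0,1,0,0,0,0.22],[0,0,1,0,0,0,0.22],[0,0,1,0,0,0,0.22],[0,0,1,0,0,0,0.22]]' >/dev/null
$J '[[0,0,1,0,0,0,0.22],[0,0,1,0,0,0,0.22],[0,0,1,0,0,0,0.22],[0,0,1,0,0,0,0.22],[0,0,1,0,0,0,0.22]]' >/dev/null
$J '[[0,0,1,0,0,0,0.22],[0,0,1,0,0,0,0.22],[0,0,0.4,0,0,0,0.22],[0,0,0,0,0,0,0.22]]' >/dev/null
python3 -c "
from h import *
go([.5049,-.3815,.28],tool(.19-np.pi/2))"
```

```text
t 13.43 pos [ 0.279  -0.3287  0.3566] turn [ 0.   -0.    0.03] shift(now) [7.05 3.17 2.56] shift(after turn) [7.06 3.15 2.55] F [-0.  -0.5 -0.1] open 0.0519 grip 0.0
```

```bash
J="python3 -m jog"
$J '[[0,0,0,1,0.4,0,0.22],[0,0,0,1,0.45,0,0.22],[0,0,0,1,0.45,0,0.22],[0,0,0,1,0.45,0,0.22],[0,0,0,1,0.45,0.5,0.22]]' >/dev/null
$J '[[0,0,0,1,0.45,1,0.22],[0,0,0,1,0.5,1,0.22],[0,0,0,0.06,0,0,0.22],[0,0,0,0,0,0,0.22]]' >/dev/null
python3 -c "
from h import *
go([.5049,-.3815,.2125],tool(.19-np.pi/2))
w=cam('wrist');save(w,'w5.png')
print(proj(w,[[.554,-.372,.228],[.4804,-.386,.228]]))"
```

```text
t 14.55 pos [ 0.5051 -0.3809  0.2821] turn [ 0.   -0.    0.04] shift(now) [-0.01  0.02  2.32] shift(after turn) [-0.01  0.02  2.32] F [-0.5  1.3  0.9] open 0.0521 grip 0.0
[[263.58587266 128.38640095]
 [262.93897834 245.25029595]]
```

View pics/w5.png

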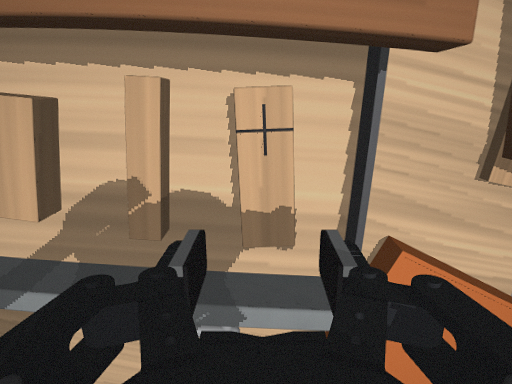

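The wrist view shows the cross at (265,130) and the plain end's centre at (269,248). Both are within a few pixels of the prediction.

```bash
python3 -c "
from h import *
w=cam('wrist')
p=onz(w,[(265,130),(269,248),(235,88),(243.5,247),(292.5,87),(295,249)],.228);print(p.round(4))
for i in(0,2,4):
  d=(p[i]-p[i+1])*(1 if i==0 else 1);print(np.arctan2(d[1],d[0]),np.linalg.norm(d))
y=.175
go(p[0]-.05*np.array([np.cos(y),np.sin(y),0])+[0,0,-.0155],tool(y-np.pi/2))"
```

```text
[[ 0.5532 -0.3733  0.228 ]
 [ 0.4788 -0.3907  0.228 ]
 [ 0.5736 -0.3517  0.228 ]
 [ 0.4763 -0.3741  0.228 ]
 [ 0.5805 -0.3842  0.228 ]
 [ 0.4813 -0.4075  0.228 ]]
0.22858210980301977 0.076359163780044
0.2271433163365935 0.09981055700445739
0.23128774817947106 0.10186880074001985
t 14.65 pos [ 0.5051 -0.3812  0.2837] turn [ 0.03 -0.02  0.2 ] shift(now) [-0.05  0.01  2.37] shift(after turn) [-0.04  0.02  2.37] F [-0.5  0.6  0.7] open 0.0524 grip 0.0
```

```bash
J="python3 -m jog"
$J '[[0,0,-0.45,0,0.11,0.5,0.22],[0,0,0,0,0,0.7,0.22],[0,0,0,0,0,0.7,0.22],[0,0,0,0,0,0.45,0.22],[0,0,0,0,0,0,0.22]]'
$J '[[0,0,0,0,0,0,-1],[0,0,0,0,0,0,-1],[0,0,0,0,0,0,-1],[0,0,0,0,0,0,-1],[0,0,0,0,0,0,-1]]' 50
python3 -c "
from h import *
go([.5045,-.3846,.2125],tool(.229-np.pi/2))"
```

```text
t: 15.28
tool_pos: [0.5051, -0.3833, 0.2089]
tool_rot: [-3.118, -0.363, 0.003]
contact_force: [-0.3, -0.2, -0.7]
opening: 0.052
grip_force: 0.0
t: 15.9
tool_pos: [0.5063, -0.3844, 0.212]
tool_rot: [3.119, 0.364, 0.002]
contact_force: [0.8, -0.4, 4.0]
opening: 0.0325
grip_force: 52.7
t 15.9 pos [ 0.5063 -0.3844  0.212 ] turn [ 0.02 -0.01  0.04] shift(now) [-0.06 -0.01 -0.02] shift(after turn) [-0.06 -0.01 -0.02] F [ 0.8 -0.4  4. ] open 0.0325 grip 52.7
```

```bash
J="python3 -m jog"
$J '[[0,0,0,0,0,-0.5,-1],[0,0,0,0,0,-1,-1],[0,0,0,0,0,-1,-1],[0,0,-0.8,-0.5,0,-1,-1],[0,0,-1,-1,0,-0.7,-1]]'
$J '[[0,0,-1,0,0,0,-1],[0,0,-1,0,0,0,-1],[0,0,-1,0,0,0,-1],[0,0,-1,0,0,0,-1],[0,0,-1,0,0,0,-1]]' >/dev/null
$J '[[0,0,-1,0,0,0,-1],[0,0,-1,0,0,0,-1],[0,0,-1,0,0,0,-1],[0,0,-1,0,0,0,-1],[0,0,-1,0,0,0,-1]]' >/dev/null
$J '[[0,0,-1,0,0,0,-1],[0,0,-1,0,0,0,-1],[0,0,-1,0,0,0,-1],[0,0,-1,0,0,0,-1],[0,0,-1,0,0,0,-1]]'
python3 -c "
from h import *
go([.6159,.1252,.15],tool(.122))"
```

```text
t: 16.52
tool_pos: [0.4628, -0.3962, 0.3391]
tool_rot: [3.08, 0.614, 0.001]
contact_force: [0.1, 0.4, -0.4]
opening: 0.0327
grip_force: 52.3
t: 18.4
tool_pos: [0.4625, -0.3962, 0.3373]
tool_rot: [-2.072, -2.361, -0.0]
contact_force: [-0.3, -1.0, -1.5]
opening: 0.0328
grip_force: 52.2
t 18.4 pos [ 0.4625 -0.3962  0.3373] turn [-0.  -0.   0.1] shift(now) [16.57  7.33  6.25] shift(after turn) [16.63  7.19  6.24] F [-0.3 -1.  -1.5] open 0.0328 grip 52.2
```

```bash
J="python3 -m jog"
$J '[[0,0,0.1,0.6,0.1,0,-1],[0,0,0,1,0.25,0,-1],[0,0,0,1,0.25,0,-1],[0,0,0,1,0.25,0,-1],[0,0,0,1,0.25,0,-1]]' >/dev/null
$J '[[0,0,0,1,0.25,0,-1],[0,0,0,1,0.25,0,-1],[0,0,0,1,0.25,0,-1],[0,0,0,1,0.25,0,-1],[0,0,0,1,0.25,0,-1]]' >/dev/null
$J '[[0,0,0,1,0.7,0,-1],[0,0,0,1,0.8,0,-1],[0,0,0,1,0.8,0,-1],[0,0,0,1,0.8,0,-1],[0,0,0,1,0.8,0,-1]]' >/dev/null
$J '[[0,0,0,1,0.8,0.5,-1],[0,0,0,0,0,1,-1],[0,0,0,0,0,1,-1],[0,0,0,0,0,1,-1],[0,0,0,0,0,0,-1]]'
python3 -c "
from h import *
go([.6159,.1252,.06],tool(.122))
b=cam('side');a=cam('top');w=cam('wrist')
np.savez('v6.npz',a=a['img'],b=b['img'],w=w['img'])
k=lambda i,x,y,w,h:cv2.resize(i['img'][y:y+h,x:x+w],(400,300),interpolation=2)
cv2.imwrite('pics/m6.png',np.vstack([np.hstack([k(b,232,80,140,105),k(a,140,120,120,90)]),np.hstack([k(w,0,0,512,384),k(w,156,60,200,150)])])[:,:,::-1])"
```

```text
t: 20.9
tool_pos: [0.6146, 0.0941, 0.2288]
tool_rot: [-2.083, -2.345, 0.007]
contact_force: [-0.2, -0.8, -0.2]
opening: 0.0328
grip_force: 52.3
t 20.9 pos [0.6146 0.0941 0.2288] turn [-0.08 -0.01 -0.05] shift(now) [1.02 0.2  5.63] shift(after turn) [1.02 0.17 5.63] F [-0.2 -0.8 -0.2] open 0.0328 grip 52.3
```

View pics/m6.png

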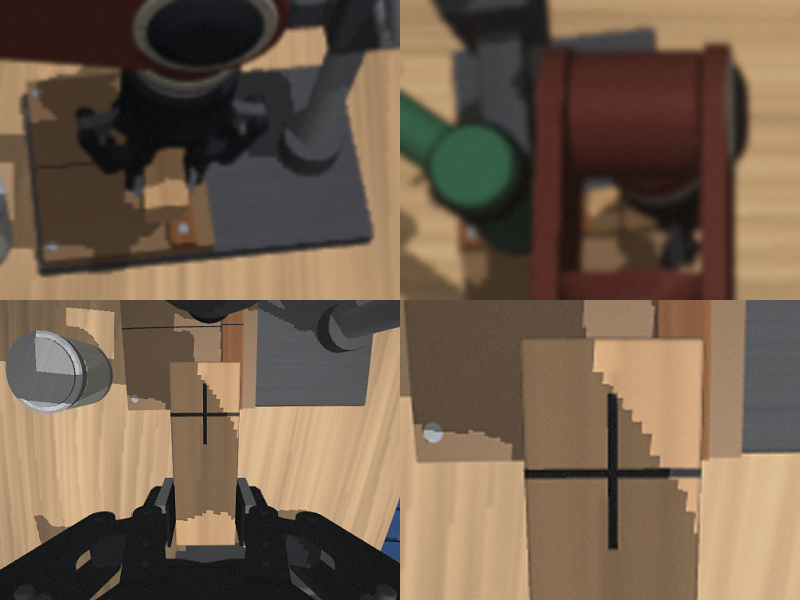

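The wrist view shows the cross at about (262,146), with the blank held square and the fence just behind it. The top view shows the wide wrist fork close to the motor, so the tool must lean away from the drill about 12° before it goes down.

```bash
python3 -c "
from h import *
w=cam('wrist');p,r,o=st()
c=onz(w,[(262,146)],p[2]+.016)[0]
S=.122;sx=np.array([np.cos(S),np.sin(S),0]);sy=np.array([-sx[1],sx[0],0])
d=c-p;print('cross rel TCP along sy,sx',d@sy,d@sx, 'tool x heading',np.arctan2(*r.as_matrix()[[1,0],0])-np.pi/2)
e=onz(w,[(218,463),(266.7,464)],p[2]+.016); 
B=np.array([.607,.2225,0]);
G=B-.096*sy-.004*sx - (d@sx)*sx
L=R.from_matrix(tool(S).as_matrix())*R.from_rotvec([0,np.radians(12),0])
for z in(.15,.06): go([G[0],G[1],z],L)
"
```

```text
cross rel TCP along sy,sx 0.048801531693651465 -0.00021063070071049034 tool x heading 0.11840806821442063
t 21.1 pos [0.6179 0.0936 0.2345] turn [ 0.04  2.4  -0.04] shift(now) [1.11 0.02 2.82] shift(after turn) [0.5  0.04 2.99] F [-0.1  0.  -0.7] open 0.033 grip 52.3
t 21.1 pos [0.6179 0.0936 0.2345] turn [ 0.04  2.4  -0.04] shift(now) [1.11 0.01 5.82] shift(after turn) [-0.13  0.04  5.92] F [-0.1  0.  -0.7] open 0.033 grip 52.3
```

```bash
J="python3 -m jog"
$J '[[0,0.8,0,0,0,0,-1],[0,0.8,0,0,0,0,-1],[0,0.8,0,0,0,0,-1],[0,0,0,-0.13,0,0.9,-1],[0,0,0,0,0.04,1,-1]]' >/dev/null
$J '[[0,0,0,0,0,1,-1],[0,0,0,0,0,1,-1],[0,0,0,0,0,1,-1],[0,0,0,0,0,0.6,-1],[0,0,0,0,0,0,-1]]'
python3 -c "
from h import *
S=.122;sx=np.array([np.cos(S),np.sin(S),0]);sy=np.array([-sx[1],sx[0],0])
G=np.array([.607,.2225,0])-.096*sy-.004*sx
L=R.from_matrix(tool(S).as_matrix())*R.from_rotvec([0,np.radians(12),0])
go([G[0],G[1],.052],L)"
```

```text
t: 22.35
tool_pos: [0.6142, 0.124, 0.0693]
tool_rot: [-1.976, -2.226, -0.206]
contact_force: [-0.2, 0.0, -0.6]
opening: 0.033
grip_force: 52.3
t 22.35 pos [0.6142 0.124  0.0693] turn [-0.01 -0.   -0.04] shift(now) [-0.03  0.03  0.58] shift(after turn) [-0.03  0.03  0.58] F [-0.2  0.  -0.6] open 0.033 grip 52.3
```

```bash
J="python3 -m jog"
$J '[[0,0,0,-0.05,0,0.25,-1],[0,0,0,-0.05,0,0.22,-1],[0,0,0,0,0,0,-1]]'
$J '[[0,0,0,-0.015,0,0.07,-1],[0,0,0,0,0,0,-1]]'
```

```text
t: 22.72
tool_pos: [0.6144, 0.1236, 0.0551]
tool_rot: [-1.977, -2.226, -0.207]
contact_force: [0.6, -0.2, -0.4]
opening: 0.0325
grip_force: 52.3
t: 22.98
tool_pos: [0.6147, 0.1238, 0.0533]
tool_rot: [-1.977, -2.227, -0.208]
contact_force: [-0.5, -0.1, -1.4]
opening: 0.0326
grip_force: 52.3
```

```bash
J="python3 -m jog"
$J '[[0,0,0,0,0,0,-0.05],[0,0,0,0,0,0,0.1],[0,0,0,0,0,0,0.2],[0,0,0,0,0,0,0.2]]' | tail -3
$J '[[0,0,0,0,0,-0.4,0.2],[0,0,0,0,0,-1,0.2],[0,0,0,0,0,-1,0.2],[0,0,0,-1,0,-1,0.2],[0,0,0,-1,0,-0.5,0.2]]'
python3 -c "
from h import *
w=cam('wrist');b=cam('side')
k=lambda i,x,y,w,h:cv2.resize(i['img'][y:y+h,x:x+w],(400,300),interpolation=2)
save(w,'w7raw.png');cv2.imwrite('pics/m7.png',np.hstack([k(w,106,0,300,225),k(b,232,80,140,105)])[:,:,::-1])"
```

```text
contact_force: [-0.3, 0.9, -0.1]
opening: 0.0514
grip_force: 0.0
t: 24.1
tool_pos: [0.6259, 0.0404, 0.1588]
tool_rot: [-1.978, -2.231, -0.212]
contact_force: [-0.3, -0.4, 0.6]
opening: 0.0512
grip_force: 0.0
```

View pics/m7.png

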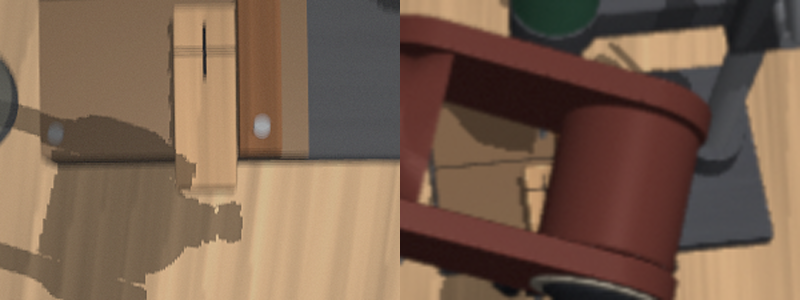

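The blank lies flat along the fence with its front clear, and its plain end sticks out past the base edge. The cross is at about wrist pixel (260,36).

```bash
cat >> h.py <<'E'
S=.122;sx=np.array([np.cos(S),np.sin(S),0]);sy=np.array([-sx[1],sx[0],0]);B=np.array([.607,.2225,0])
def inst(p): p=np.atleast_2d(p)-B; return np.c_[p@sx,p@sy]*1000
E
python3 -c "
from h import *
np.set_printoptions(precision=1,suppress=True)
w=cam('wrist');save(w,'w8raw.png')
g=w['img']
print('cross',inst(onz(w,[(259.8,36)],.068)))
print('blank L/R edges',inst(onz(w,[(237.5,130),(283.8,130),(237.5,60),(283,60)],.068)), 'end',inst(onz(w,[(260,142.5)],.068)))
print('fence front top',inst(onz(w,[(285.5,110),(285.5,20)],.05)),'spoil front edge',inst(onz(w,[(136,100),(136,30)],.04)),'spoil right edge',inst(onz(w,[(150,119)],.04)))
print(st()[0],inst(st()[0]))
"
```

```text
cross [[ -3.8 -51.6]]
blank L/R edges [[ -20.7 -120.2]
 [  13.3 -120.4]
 [ -20.3  -69.1]
 [  13.   -69.3]] end [[  -4.3 -129.4]]
fence front top [[  15.9 -102.5]
 [  16.4  -31.7]] spoil front edge [[-106.2  -91.1]
 [-105.8  -33.3]] spoil right edge [[ -94.7 -106.9]]
[0.6 0.  0.2] [[  -3.9 -183.4]]
```

```bash
cat >> h.py <<'E'
def goi(x,y,z,lean=12): # mm in bit-centred stand axes
    P=B+sx*x/1000+sy*y/1000; P[2]=z/1000; go(P,tool(S)*R.from_rotvec([0,np.radians(lean),0])); print(inst(st()[0]).round(1))
E
J="python3 -m jog"
$J '[[0,0,0,0,-0.8,0,-1],[0,0,0,0,-0.8,0,-1],[0,0,0,0,0,0,-1],[0,0,0,0,0,0,-1]]' |head -2
python3 -c "
from h import *
goi(-50,-80,48)"
```

```text
t: 24.75
tool_pos: [0.5772, 0.0363, 0.1554]
t 24.75 pos [0.5772 0.0363 0.1554] turn [ 0.01 -0.   -0.03] shift(now) [2.56 0.06 4.2 ] shift(after turn) [2.56 0.07 4.2 ] F [-0.2 -0.1  0.6] open 0.0001 grip 0.0
[[ -52.2 -181.2]]
```

```bash
J="python3 -m jog"
$J '[[0,0,0,0.6,0,0.7,-1],[0,0,0,0.6,0,0.9,-1],[0,0,0,0.6,0,0.9,-1],[0,0,0,0.5,0,0.9,-1],[0,0,0,0.25,0,0.8,-1]]'
$J '[[0,0,0,0,0.2,0,-1],[0,0,0,0,0.2,0,-1],[0,0,0,0,0.1,0,-1],[0,0,0,0,0.1,0,-1],[0,0,0,0,0,0,-1]]'
python3 -c "
from h import *
goi(-50,-80,48)"
```

```text
t: 25.38
tool_pos: [0.5638, 0.1384, 0.0457]
tool_rot: [-1.974, -2.227, -0.206]
contact_force: [-0.2, 0.3, -0.2]
opening: -0.0001
grip_force: 0.0
t: 26.0
tool_pos: [0.5834, 0.1378, 0.0485]
tool_rot: [-1.978, -2.227, -0.209]
contact_force: [-0.4, -0.4, 0.5]
opening: 0.0002
grip_force: 0.0
t 26.0 pos [0.5834 0.1378 0.0485] turn [ 0.02  0.   -0.04] shift(now) [ 0.03 -0.54  0.02] shift(after turn) [ 0.03 -0.54  0.02] F [-0.4 -0.4  0.5] open 0.0002 grip 0.0
[[-33.8 -81.2]]
```

Keep pressing in small steps until force shows.

```bash
J="python3 -m jog"
$J '[[0,0,0,0,0.07,0,-1],[0,0,0,0,0.07,0,-1],[0,0,0,0,0,0,-1]]' | sed -n '2p;4p'
$J '[[0,0,0,0,0.07,0,-1],[0,0,0,0,0.07,0,-1],[0,0,0,0,0,0,-1]]' | sed -n '2p;4p'
$J '[[0,0,0,0,0.07,0,-1],[0,0,0,0,0,0,-1]]' | sed -n '2p;4p'
```

```text
tool_pos: [0.5849, 0.1387, 0.0478]
contact_force: [-7.4, -0.7, 5.9]
tool_pos: [0.5851, 0.1387, 0.0478]
contact_force: [-23.8, -5.9, 18.7]
tool_pos: [0.5851, 0.1387, 0.0478]
contact_force: [-32.3, -7.9, 24.4]
```

```bash
J="python3 -m jog"
$J '[[0,0,0,0,-0.4,0,-1],[0,0,0,0,-0.4,0,-1],[0,0,0,-0.9,0,-0.3,-1],[0,0,0,-0.9,0,-0.3,-1],[0,0,0,-0.9,0,-0.2,-1]]'
python3 -c "
from h import *
goi(-3,-155,55)"
```

```text
t: 27.62
tool_pos: [0.5795, 0.0521, 0.0549]
tool_rot: [-1.978, -2.228, -0.209]
contact_force: [1.0, -0.3, -0.2]
opening: 0.0001
grip_force: 0.0
t 27.62 pos [0.5795 0.0521 0.0549] turn [ 0.02  0.   -0.03] shift(now) [0.36 1.5  0.07] shift(after turn) [0.35 1.5  0.07] F [ 1.  -0.3 -0.2] open 0.0001 grip 0.0
[[ -48.  -165.8]]
```

```bash
J="python3 -m jog"
$J '[[0,0,0,0,0.75,0,-1],[0,0,0,0,0.75,0,-1],[0,0,0,0.4,0,0.08,-1],[0,0,0,0.4,0,0.08,-1],[0,0,0,0.3,0,0.06,-1]]' | sed -n '2p;4p'
$J '[[0,0,0,0.25,0,0.055,-1],[0,0,0,0.25,0,0.055,-1],[0,0,0,0.25,0,0.055,-1],[0,0,0,0.25,0,0.055,-1],[0,0,0,0.1,0,0.02,-1]]' | sed -n '2p;4p'
python3 -c "
from h import *
goi(-3,-90,55)
w=cam('wrist');b=cam('side');save(w,'w9raw.png')
k=lambda i,x,y,w,h:cv2.resize(i['img'][y:y+h,x:x+w],(400,300),interpolation=2)
cv2.imwrite('pics/m9.png',np.vstack([np.hstack([k(w,106,0,300,225),k(w,186,0,140,105)]),np.hstack([k(b,232,80,140,105),k(b,262,110,60,45)])])[:,:,::-1])"
```

```text
tool_pos: [0.6188, 0.0928, 0.0546]
contact_force: [-0.4, -0.4, 0.1]
tool_pos: [0.6159, 0.1256, 0.0547]
contact_force: [-0.1, -1.1, 0.6]
t 28.88 pos [0.6159 0.1256 0.0547] turn [ 0.01  0.   -0.03] shift(now) [ 0.24 -0.    0.04] shift(after turn) [ 0.24 -0.    0.04] F [-0.1 -1.1  0.6] open 0.0001 grip 0.3
[[ -2.9 -97.2]]
```

View pics/m9.png

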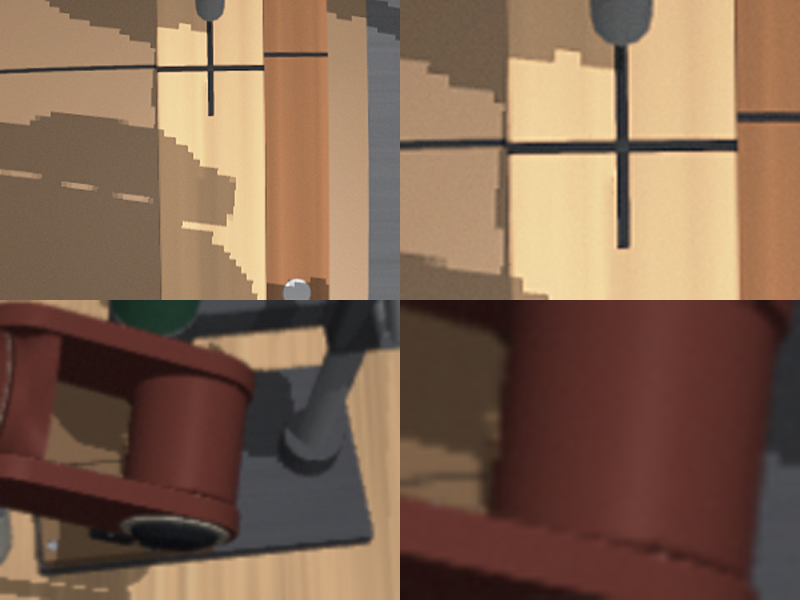

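The wrist view shows the cross at about (264,51.5). The pencil line is at (221,50.4) on the spoil board and (315.5,41) on the fence, and the bit tip is at about (264,14). The blank is flush with the fence.

```bash
python3 -c "
from h import *
np.set_printoptions(precision=1,suppress=True)
w=cam('wrist')
for n,uv,z in(('cross',(264.1,51.5),.068),('pencil spoil',(221,50.4),.04),('pencil spoil L',(110,53.5),.04),('pencil fence',(315.5,41),.05),('tip',(263.8,14),.082),('blank right edge',(305,70),.068),('fence front',(305,80),.05)): print(n,inst(onz(w,[uv],z)))
g=w['img'].astype(int).sum(2)
def line(c0,c1,r0,r1): # dark line row, averaged over columns
    s=g[r0:r1,c0:c1].mean(1); k=np.clip(np.median(s)-s-20,0,None); return (k*np.arange(r0,r1)).sum()/k.sum()
print(line(230,255,42,60),line(272,298,42,60),line(200,218,42,60),line(308,328,34,50))
"
```

```text
cross [[ -1.8 -12.2]]
pencil spoil [[-23.4  -1.4]]
pencil spoil L [[-80.8  -1.7]]
pencil fence [[22.9 -0.6]]
tip [[-1.9 -2.8]]
blank right edge [[ 15.5 -20. ]]
fence front [[ 17.8 -19.3]]
50.19894665307509 49.53943723241065 50.048246091341085 40.76455243347991
```

```bash
J="python3 -m jog"
$J '[[0,0,0,0.11,0,0.023,-1],[0,0,0,0.11,0,0.023,-1],[0,0,0,0.09,0,0.019,-1],[0,0,0,0,0,0,-1]]' | sed -n '2p;4p'
cat > m.py <<'E'
from h import *
np.set_printoptions(precision=1,suppress=True)
w=cam('wrist'); g=w['img'].astype(float).sum(2)
def line(x,y,z,hw,h=7):
    "sy of dark line near stand point"
    P=B+sx*x/1000+sy*y/1000;P[2]=z;u,v=proj(w,P)[0];r0,r1=int(v)-h,int(v)+h+1;r0=max(r0,0)
    s=g[r0:r1,int(u)-hw:int(u)+hw].mean(1);k=np.clip(np.median(s)-s-20,0,None);rr=(k*np.arange(r0,r1)).sum()/k.sum()
    return inst(onz(w,[(u,rr)],z))[0],(u,rr),k.max()
import sys
y=float(sys.argv[1])
print('cross',line(-10,y,.068,8),line(8,y,.068,8));print('pencil',line(-30,-1.2,.04,8),line(-50,-1.2,.04,8),line(27,-1,.05,8));print(inst(st()[0]),st()[0])
E
python3 m.py -1.5
```

```text
tool_pos: [0.6148, 0.1349, 0.0548]
contact_force: [-0.4, -0.1, -0.1]
cross (array([-10. ,  -2.4]), (np.float64(244.64614777581318), np.float64(50.60553162548175)), np.float64(389.125)) (array([ 8. , -2.1]), (np.float64(287.30807278048707), np.float64(49.91347272795525)), np.float64(416.4375))
pencil (array([-30. ,  -1.2]), (np.float64(208.18406949076353), np.float64(68.64284671532846)), np.float64(277.5)) (array([-50. ,  -1.4]), (np.float64(169.07367863952578), np.float64(69.65815244001959)), np.float64(279.75)) (array([27. , -0.6]), (np.float64(324.3231419463348), np.float64(60.504918365277355)), np.float64(203.9375))
[[ -2.9 -88. ]] [0.6 0.1 0.1]
```

```bash
J="python3 -m jog"
$J '[[0,0,0,0.035,0,0.007,-1],[0,0,0,0,0,0,-1]]' | sed -n '2p;4p'
python3 m.py -1.5
python3 -c "
from h import *
w=cam('wrist');im=w['img'].astype(int)
for y in(-8,-15,-25,-35):
    P=B+sy*y/1000;P[2]=.068;u,v=proj(w,P+sx*.017)[0];ul=proj(w,P-sx*.017)[0][0]
    r=im[int(round(v))-1:int(round(v))+2].mean(0); f=lambda c:inst(onz(w,[(c,v)],.068))[0,0]
    s=r.sum(1);d=np.diff(s)
    for q in(u,ul):
        a=int(q)-10;j=[i for i in range(a,a+20) if abs(d[i])>35];print(y,'exp',round(q,1),[(i,int(d[i]),round(f(i+.5),1)) for i in j])
"
```

```text
tool_pos: [0.6148, 0.1357, 0.0548]
contact_force: [0.4, 0.2, 0.2]
cross (array([-10. ,  -1.7]), (np.float64(244.5439252130526), np.float64(50.98799676317209)), np.float64(370.25)) (array([ 8. , -1.5]), (np.float64(287.2090914280704), np.float64(50.31746611624594)), np.float64(413.5625))
pencil (array([-30. ,  -1.2]), (np.float64(208.0994228002383), np.float64(70.25226294702478)), np.float64(274.9375)) (array([-50. ,  -1.4]), (np.float64(168.98913087794443), np.float64(71.30846943929954)), np.float64(295.125)) (array([27. , -0.5]), (np.float64(324.23649801114925), np.float64(62.121595626202286)), np.float64(211.625))
[[ -2.9 -87.1]] [0.6 0.1 0.1]
-8 exp 308.6 [(302, -105, np.float64(14.4)), (303, -158, np.float64(14.9)), (304, 37, np.float64(15.3))]
-8 exp 228.0 [(220, -92, np.float64(-20.2)), (221, -98, np.float64(-19.8)), (222, 155, np.float64(-19.3)), (223, 114, np.float64(-18.9)), (224, 56, np.float64(-18.5))]
-15 exp 308.6 [(302, -97, np.float64(14.4)), (303, -197, np.float64(14.8)), (304, 58, np.float64(15.3))]
-15 exp 228.1 [(219, -109, np.float64(-20.6)), (220, -70, np.float64(-20.2)), (222, 37, np.float64(-19.4)), (223, 179, np.float64(-18.9)), (224, 102, np.float64(-18.5))]
-25 exp 308.7 [(302, -74, np.float64(14.4)), (303, -206, np.float64(14.8)), (304, 35, np.float64(15.2))]
-25 exp 228.2 [(222, -38, np.float64(-19.4)), (223, 93, np.float64(-19.0))]
-35 exp 308.7 [(302, -42, np.float64(14.4)), (303, -156, np.float64(14.8)), (304, -57, np.float64(15.2))]
-35 exp 228.4 [(224, 73, np.float64(-18.6)), (225, 41, np.float64(-18.2))]
```

```bash
J="python3 -m jog"
$J '[[0,0,0,-0.5,0,-0.1,-1],[0,0,0,-0.9,0,-0.25,-1],[0,0.9,0,0,-0.9,0,-1],[0,0.9,0,0,-0.9,0,-1],[0,0.8,0,0,0,0,-1]]' | sed -n '2p;4p'
python3 -c "
from h import *
goi(-52,-50,50,25)"
```

```text
tool_pos: [0.5646, 0.0853, 0.0559]
contact_force: [-0.3, 0.6, 0.2]
t 30.55 pos [0.5646 0.0853 0.0559] turn [ 0.01 -0.03 -0.05] shift(now) [2.36 0.21 1.33] shift(after turn) [2.36 0.22 1.32] F [-0.3  0.6  0.2] open -0.0001 grip 0.0
[[ -58.7 -131. ]]
```

```bash
J="python3 -m jog"
$J '[[0,0,0,0.8,0,0.44,-1],[0,0,0,0.8,0,0.44,-1],[0,0,0,0.76,0,0.42,-1],[0,0,0,0,0.4,0,-1],[0,0,0,0,0.35,0,-1]]' | sed -n '2p;4p'
$J '[[0,0,0,0,0.05,0,-1],[0,0,0,0,0.05,0,-1],[0,0,0,0,0,0,-1]]' | sed -n '2p;4p'
$J '[[0,0,0,0,0.05,0,-1],[0,0,0,0,0,0,-1]]' | sed -n '2p;4p'
python3 m.py -1.5
```

```text
tool_pos: [0.5803, 0.1682, 0.0512]
contact_force: [0.8, -1.3, -0.3]
tool_pos: [0.5811, 0.1684, 0.0507]
contact_force: [-6.1, -2.4, 4.3]
tool_pos: [0.5811, 0.1684, 0.0506]
contact_force: [-11.1, -5.1, 7.6]
cross (array([-10. ,  -1.7]), (np.float64(311.83726821383755), np.float64(133.64632411067194)), np.float64(352.0625)) (array([ 8. , -1.5]), (np.float64(352.01789395633705), np.float64(133.3706130268199)), np.float64(422.9375))
pencil (array([-30. ,  -1.2]), (np.float64(266.59718380190617), np.float64(150.69843038915204)), np.float64(275.25)) (array([-50. ,  -1.5]), (np.float64(228.77167893164696), np.float64(151.34060355363354)), np.float64(271.0625)) (array([27. , -0.6]), (np.float64(380.2476360642878), np.float64(143.79784394250512)), np.float64(203.375))
[[-32.3 -50.5]] [0.6 0.2 0.1]
```

```bash
J="python3 -m jog"
$J '[[0,0,0,0,-0.4,0,-1],[0,0,0,0,-0.9,0,-1],[0,0,0,0,0,-1,-1],[0,0,0,0,0,-1,-1],[0,0,0,0,0,-1,-1]]' | sed -n '2p;4p'
$J '[[0,0,0,0,0,-1,0],[0,0,0,0,0,-1,0],[0,0,0,0,0,-1,0],[0,0,0,0,0,-1,0],[0,0,0,0,0,-1,0]]' | sed -n '2p;4p'
$J '[[0,-1,0,0,0,-0.5,0],[0,-1,0,0,0,0,0],[0,-1,0,0,0,0,0],[0,-1,0,0,0,0,0],[0,-1,0,0,0,0,0]]' | sed -n '2p;4p'
python3 -c "
from h import *
H2=H-.1815*CX
T=tool(CH,np.radians(40));z=T.as_matrix()[:,2]
go(H2+.015*z-.11*z,tool(CH));go(H2+.015*z-.11*z,T)
a=cam('top')
P=[H2+CY*.06,H2,H2-CY*.06];print(proj(a,P))
im=a['img'].astype(int)
for u,v in proj(a,P)[[0,2]]+[[3,0],[-3,0]]:
    c=im[int(v)-10:int(v)+11,int(u)]; s=c.max(1)-c.min(1); print(int(u),int(v)-10,s.tolist())
"
```

```text
tool_pos: [0.5493, 0.1265, 0.1333]
contact_force: [0.6, 0.6, 0.6]
tool_pos: [0.5569, 0.0635, 0.2692]
contact_force: [0.7, 0.2, 0.5]
tool_pos: [0.5577, 0.0576, 0.2822]
contact_force: [0.3, 0.3, -1.1]
t 33.73 pos [0.5577 0.0576 0.2822] turn [ 0.02  0.03 -0.2 ] shift(now) [-11.61  -9.48   0.33] shift(after turn) [-11.44  -9.68   0.31] F [ 0.3  0.3 -1.1] open 0.0425 grip 0.0
t 33.73 pos [0.5577 0.0576 0.2822] turn [-7.98  0.1  -0.18] shift(now) [-11.61  -9.48   0.33] shift(after turn) [-11.44  -7.62  -5.98] F [ 0.3  0.3 -1.1] open 0.0425 grip 0.0
[[354.61613142 276.71746729]
 [376.89789354 273.91964189]
 [399.04350911 271.09690529]]
357 266 [43, 44, 44, 42, 43, 41, 33, 16, 1, 6, 3, 17, 50, 67, 67, 62, 51, 44, 46, 56, 67]
396 261 [2, 4, 5, 8, 11, 16, 18, 11, 1, 6, 2, 18, 48, 66, 71, 73, 75, 75, 75, 72, 68]
```

```bash
J="python3 -m jog"
$J '[[0,0,-0.2,-0.7,-0.9,0,0],[0,0,0,-0.8,-1,0,0],[0,0,0,-0.8,-1,0,0],[0,0,0,-0.8,-1,0,0],[0,0,0,-0.8,-1,0,0]]' | sed -n '2p;4p'
$J '[[0,0,0,-1,-1,-0.2,0],[0,0,0,-1,-1,-0.2,0],[0,0,0,-1,-1,0,0],[0,0,0,-1,-1,0,0],[-1,0,0,-1,0,0,0]]' | sed -n '2p;4p'
$J '[[-1,0,0,-1,0,0,0],[-1,0,0,-0.6,0,0,0],[-1,0,0,-0.9,0,0,0],[-1,0,0,0,0,0,0],[-1,0,0,0,0,0,0]]' | sed -n '2p;4p'
$J '[[-1,0,0,0,0,0,0],[-1,0,0,0,0,0,0],[0,0,0,0,0,0,0]]' | sed -n '2p;4p'
python3 -c "
from h import *
H2=H-.1785*CX
T=tool(CH,np.radians(40));z=T.as_matrix()[:,2]
go(H2+.015*z-.08*z,T);go(H2+.015*z,T);print(st()[2]['q'])
"
```

```text
tool_pos: [0.4265, -0.0784, 0.2819]
contact_force: [-0.3, -0.4, -0.8]
tool_pos: [0.3284, -0.2435, 0.2941]
contact_force: [0.6, 0.5, 0.1]
tool_pos: [0.3387, -0.3174, 0.2942]
contact_force: [-0.2, -0.9, -0.4]
tool_pos: [0.3379, -0.3171, 0.2928]
contact_force: [-0.7, 0.2, 0.8]
t 36.02 pos [ 0.3379 -0.3171  0.2928] turn [-0.    0.01 -0.04] shift(now) [-0.06 -0.91  1.1 ] shift(after turn) [-0.05 -0.91  1.1 ] F [-0.7  0.2  0.8] open 0.0424 grip 0.0
t 36.02 pos [ 0.3379 -0.3171  0.2928] turn [-0.    0.01 -0.04] shift(now) [-0.05 -0.91  3.77] shift(after turn) [-0.05 -0.91  3.77] F [-0.7  0.2  0.8] open 0.0424 grip 0.0
[-1.33052509 -0.60495755  2.15298185  0.69416747  1.52036165 -1.4729563 ]
```

```bash
J="python3 -m jog"
$J '[[0,0,0,-0.05,-0.91,0,0],[0,0,0,0,0,0.9,0],[0,0,0,0,0,0.9,0],[0,0,0,0,0,0.9,0],[0,0,0,0,0,0.8,0]]' | sed -n '2p;4p'
$J '[[0,0,0,0,0,0.25,0],[0,0,0,0,0,0,-1],[0,0,0,0,0,0,-1],[0,0,0,0,0,0,-1],[0,0,0,0,0,0,-1]]' 40
python3 -c "
from h import *
H2=H-.1785*CX
T=tool(CH,np.radians(40));z=T.as_matrix()[:,2]
go(H2+.015*z,T);go(H2+.015*z+.19*CX,T)"
```

```text
tool_pos: [0.3862, -0.3119, 0.1959]
contact_force: [0.6, 0.2, 0.3]
t: 37.28
tool_pos: [0.3897, -0.3116, 0.1904]
tool_rot: [1.705, 1.953, 0.709]
contact_force: [-2.4, -0.7, -2.1]
opening: 0.0105
grip_force: 39.0
t 37.27 pos [ 0.3897 -0.3116  0.1904] turn [-0.01  0.01  0.  ] shift(now) [-0.   -0.05  0.04] shift(after turn) [-0.   -0.05  0.04] F [-2.4 -0.7 -2.1] open 0.0105 grip 39.0
t 37.27 pos [ 0.3897 -0.3116  0.1904] turn [-0.01  0.01  0.  ] shift(now) [0.   4.81 4.11] shift(after turn) [-0.    4.8   4.11] F [-2.4 -0.7 -2.1] open 0.0105 grip 39.0
```

```bash
J="python3 -m jog"
$J '[[0,0,0,0,0.3,0.25,-1],[0,0,0,0,0.5,0.42,-1],[0,0,0,0,0.5,0.42,-1],[0,0,0,0,0.5,0.42,-1],[0,0,0,0,0.5,0.42,-1]]' | sed -n '2p;4p'
$J '[[0,0,0,0,0.5,0.42,-1],[0,0,0,0,0.5,0.42,-1],[0,0,0,0,0.5,0.42,-1],[0,0,0,0,0.3,0.25,-1],[0,0,0,0,0.15,0.125,-1]]' | sed -n '2p;4p;5p'
python3 -c "
from h import *
H2=H-.1785*CX
T=tool(CH,np.radians(40));z=T.as_matrix()[:,2]
go(H2+.015*z+.195*CX,T)"
```

```text
tool_pos: [0.4801, -0.2991, 0.1904]
contact_force: [-3.0, -1.4, -1.3]
tool_pos: [0.5557, -0.2887, 0.1904]
contact_force: [-2.6, -2.1, -1.3]
opening: 0.0101
t 38.52 pos [ 0.5557 -0.2887  0.1904] turn [0. 0. 0.] shift(now) [-0.01  0.65  0.63] shift(after turn) [-0.01  0.65  0.63] F [-2.6 -2.1 -1.3] open 0.0101 grip 40.0
```

```bash
J="python3 -m jog"
for i in 1; do $J '[[0,0,0,0,0.12,0.1,-1],[0,0,0,0,0.12,0.1,-1],[0,0,0,0,0.12,0.1,-1],[0,0,0,0,0,0,-1]]' | sed -n '2p;4p'; done
$J '[[0,0,0,0,0.1,0.084,-1],[0,0,0,0,0,0,-1]]' | sed -n '2p;4p'
$J '[[0,0,0,0,0.1,0.084,-1],[0,0,0,0,0,0,-1]]' | sed -n '2p;4p'
```

```text
tool_pos: [0.5694, -0.2868, 0.1904]
contact_force: [3.1, -4.3, -4.0]
tool_pos: [0.5731, -0.2863, 0.1904]
contact_force: [2.8, -3.8, -3.1]
tool_pos: [0.577, -0.2858, 0.1904]
contact_force: [2.3, -5.2, -4.1]
```

```bash
J="python3 -m jog"
$J '[[0,0,0,0,0.07,0.059,-1],[0,0,0,0,0,0,-1]]' | sed -n '2p;4p'
$J '[[0,0,0,0,0.07,0.059,-1],[0,0,0,0,0,0,-1]]' | sed -n '2p;4p'
$J '[[0,0,0,0,0.07,0.059,-1],[0,0,0,0,0,0,-1]]' | sed -n '2p;4p'
```

```text
tool_pos: [0.5796, -0.2854, 0.1904]
contact_force: [1.1, -5.4, -2.9]
tool_pos: [0.5823, -0.285, 0.1904]
contact_force: [0.6, -5.8, -3.0]
tool_pos: [0.585, -0.2847, 0.1904]
contact_force: [0.3, -5.2, -2.9]
```

```bash
J="python3 -m jog"
$J '[[0,0,0,0,0.07,0.059,-1],[0,0,0,0,0,0,-1]]' | sed -n '2p;4,6p'
$J '[[0,0,0,0,0.05,0.042,-1],[0,0,0,0,0,0,-1]]' | sed -n '2p;4p'
python3 -c "
from h import *
a=cam('top');b=cam('side');p,r,o=st()
bar=p-.015*r.as_matrix()[:,2]
for d in(a,b):
  for s in(.05,-.05):
    c=bar+CY*s; q=proj(d,[c-.03*CX+k*.003*CX for k in range(0,20)]); print([int(x.max())-int(x.min()) for x in [d['img'][int(v+.5),int(u+.5)].astype(int) for u,v in q]])
print('bar',bar,(bar-H)@CX)
e=onz(a,[(308,197.5),(432,184)],.28);m=e.mean(0);print('bar ahead of board edge',(m-bar)@CX)
"
```

```text
tool_pos: [0.5863, -0.2845, 0.1903]
contact_force: [-13.7, -3.6, 3.7]
opening: 0.0108
grip_force: 41.1
tool_pos: [0.5865, -0.2845, 0.1903]
contact_force: [-32.8, -3.1, 12.8]
[44, 41, 33, 15, 4, 2, 1, 2, 3, 4, 4, 6, 25, 37, 31, 14, 12, 26, 48, 66]
[66, 67, 69, 68, 61, 40, 35, 28, 16, 2, 2, 1, 13, 24, 25, 16, 12, 46, 69, 80]
[41, 43, 43, 42, 40, 41, 44, 45, 38, 11, 6, 6, 4, 3, 4, 3, 73, 79, 81, 80]
[67, 46, 41, 42, 43, 43, 43, 43, 31, 0, 4, 5, 4, 4, 1, 55, 79, 83, 82, 85]
bar [ 0.57698317 -0.28577163  0.20182019] 0.020506470641981994
bar ahead of board edge 0.010028665658683846
```

```bash
J="python3 -m jog"
$J '[[0,0,0,0,0,0,-0.4],[0,0,0,0,0,0,-0.3],[0,0,0,0,0,0,-0.3]]'
python3 -c "
from h import *
p,r,o=st();bar=np.array([.577,-.2858,.2]);print('bar in tool (mm)',r.inv().apply(bar-p)*1000)"
```

```text
t: 41.25
tool_pos: [0.589, -0.2829, 0.1904]
tool_rot: [1.705, 1.955, 0.714]
contact_force: [-7.1, -1.4, 2.2]
opening: 0.0298
grip_force: 0.0
bar in tool (mm) [ -1.1724931   -3.26550996 -15.29691685]
```

```bash
J="python3 -m jog"
$J '[[0,0,0,0,-0.12,0,-0.3],[0,0,0,0,0,-0.3,-0.3],[0,0,0,0,0,-0.8,-0.3],[0,0,0,0,0,-1,-0.3],[0,0,0,0,0,-1,-0.3]]' | sed -n '2p;4p'
$J '[[0,0,0,0,0,-1,-0.3],[0,0,0,0,0,-1,-0.3],[0,0,0,0,0,-1,-0.3],[0,0,0,0,0,-1,-0.3],[0,0,0,0,0,0,-0.3]]' | sed -n '2p;4p'
python3 - <<'E'
from h import *
np.set_printoptions(precision=4,suppress=True)
a=cam('top');b=cam('side')
# handle bar: grey profile along chest x at z .2
for d in(a,b):
  out=[]
  for s in(.045,.03,-.03,-.045):
    k=np.arange(-.02,.02,.001);q=proj(d,[np.array([.577,-.2858,.2])+CY*s+t*CX for t in k])
    im=cv2.remap(d['img'],q[:,0].astype('f4')[None],q[:,1].astype('f4')[None],1)[0].astype(int)
    m=(im.max(1)-im.min(1)<22)&(im.mean(1)>90); out.append((k[m].min(),k[m].max()) if m.any() else None)
  print('bar offset from expected',out)
# board front edge now vs start picture
s=cv2.imread('pics/b.png')[:,:,::-1].astype(int);t0=cv2.imread('pics/a.png')[:,:,::-1].astype(int)
print('board region diff',np.abs(s[240:384,280:400]-b['img'][240:384,280:400].astype(int)).mean(),np.abs(t0[105:190,305:420]-a['img'][105:190,305:420].astype(int)).mean())
print('tin diff',np.abs(s[130:180,198:240]-b['img'][130:180,198:240].astype(int)).mean(),np.abs(t0[234:272,192:228]-a['img'][234:272,192:228].astype(int)).mean())
# cross from the side camera vs pencil line on front of spoil
g=b['img'].astype(int).sum(2)
P=B-sx*.002-sy*.0015;P[2]=.068;u,v=proj(b,P)[0];print('cross exp px side',u,v)
print(g[int(v)-7:int(v)+9,int(u)-7:int(u)+8])
E
```

```text
tool_pos: [0.5271, -0.2919, 0.2607]
contact_force: [-0.3, 0.2, 0.8]
tool_pos: [0.451, -0.3036, 0.3547]
contact_force: [0.2, 0.9, -0.2]
bar offset from expected [(np.float64(-0.003999999999999986), np.float64(0.0070000000000000236)), (np.float64(-0.003999999999999986), np.float64(0.006000000000000023)), (np.float64(-0.003999999999999986), np.float64(0.006000000000000023)), (np.float64(-0.003999999999999986), np.float64(0.0070000000000000236))]
bar offset from expected [(np.float64(-0.0029999999999999853), np.float64(0.006000000000000023)), (np.float64(-0.0019999999999999844), np.float64(0.0070000000000000236)), (np.float64(-0.0019999999999999844), np.float64(0.006000000000000023)), (np.float64(-0.0019999999999999844), np.float64(0.005000000000000022))]
board region diff 5.595061728395062 4.681023017902813
tin diff 7.2411111111111115 5.910575048732944
cross exp px side 280.8891132393251 130.43911705640159
[[158 165 194 204 209 222 232 223 167 172 246 350 375 355 238]
 [153 172 232 238 238 235 235 214 167 185 270 365 383 362 247]
 [155 186 240 240 238 237 232 200 170 197 286 368 379 356 249]
 [158 190 245 243 241 238 228 200 176 216 292 368 377 356 265]
 [155 172 224 242 243 240 232 205 194 246 316 371 376 368 299]
 [152 157 201 242 244 240 236 223 215 303 346 371 375 378 340]
 [152 154 204 270 275 259 250 222 232 330 351 353 350 353 318]
 [150 157 239 352 353 310 292 235 184 220 254 266 258 282 277]
 [155 150 194 288 297 303 331 306 264 303 359 369 365 371 355]
 [157 166 256 388 395 395 392 369 302 291 372 379 379 380 353]
 [167 163 264 400 410 408 402 389 340 289 371 380 380 379 353]
 [182 165 261 397 408 408 404 394 347 284 370 381 377 378 366]
 [217 162 220 349 402 411 404 396 366 332 372 383 379 380 385]
 [176 136 186 299 396 409 408 399 386 369 377 383 380 380 396]
 [229 163 172 277 396 411 408 404 390 372 377 383 380 380 391]
 [233 165 161 259 395 411 408 404 395 374 376 384 381 382 389]]
```

```bash
python3 -c "
from station import finish_job,status
print(status.get_obs()['t']);print(finish_job())"
```

```text
42.6
the job is handed in; nothing more can be done
None
```

I handed the job in at 42.6 s: the blank sits flat against the fence with its cross within about 1–1.5 mm of the bit tip by camera, the top drawer is pushed home against its stop, and neither the board nor the tin was knowingly touched.

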